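Return the spice tins to their rows by size

ROBOT

A 6-joint arm with a two-finger parallel gripper is mounted at the origin on the work surface. World frame = base frame: x ahead of the robot, y to its left, z up, the work surface at z = 0. Lengths are in m, angles in rad, forces in N, time in s.
With the tool pointing down it reaches from about 0.425 to 0.95 m from the base axis. Payload 3.5 kg.
Tool frame: the origin (TCP) lies between the finger pads; the fingertips stand 19 mm ahead of it and the grasp point (between the pads) is the TCP; z points along the fingers, y is the line along which they close (so a half turn about z gives the same grasp; the last joint's range is limited). The gripper opens to 85 mm and grips with 20 to 120 N. Pads are 22 mm wide; open, the fingers measure 114 mm over their backs; the gripper's body (76 mm by 85 mm) begins 54 mm behind the grasp point. The pads swing forward as they close: fully open they stand 13 mm farther back than shut.
Start: joints at [-1.448, 0.286, 1.577, -0, 1.279, -0.15], TCP at [0.182, -0.65, 0.23] pointing down, gripper open.
Joint ranges: [-2.77, 2.77], [-0.9, 2.22], [0.21, 2.48], [-1.53, 4.67], [0.24, 2.81], [-2.84, 2.84]. Speed limits (rad/s): [2.79, 2.79, 3.14, 3.14, 3.14, 3.14].

INTERFACE

Orientations are given as a unit quaternion [x, y, z, w].
In Python, from plant import monitor, eyes, ctrl gives the robot as it stands.
- The arm moves only by the shell command python3 -m handwheel 'ROWS' [FORCE]. ROWS is JSON, a list of rows, each a list of 7 numbers: the shift along the tool's x, y, z in units of 40 cm (1.0 is 40 cm), then the turn, a rotation vector about the tool's x, y, z in units of pi rad (1.0 is pi rad), then the opening, from -1 (shut) to 1 (fully open). A call has 1 to 12 rows; each row is the pose to reach, as a shift and turn from the pose commanded when the call began, along the tool's axes at that moment, turning the shorter way round; what a row does not reach only later rows make up. A row lasts 1/8 s, in which the tool goes at most 62.5 mm and 10.7 degrees, less where a joint would pass 70% of its speed; a pose out of reach is approached as far as the arm can. A call with a number of a shift or a turn outside -1 to 1 is refused whole. A call with a gripper value outside its range is refused whole. The fingers move at their own pace and stop on an object; FORCE is the grip in N (left out, the last holds). Time passes only in rows, so rows that repeat a pose let the fingers close. It gives the time, the measured TCP pose, the force, the opening and the grip force at its end, in the units of the state.
- monitor.get_state(): the state, without advancing time (a new reading comes with each control period).
- eyes.read_camera(name): name is "side" or "top" or "wrist"; returns the picture (480x640x3 uint8, red, green, blue); there is no depth.
- eyes.camera_params(name): a dict with "K" (3x3 intrinsics, pixels), "k1" (the pictures are not rectified: a ray, as slopes to the right and down, at radius r is drawn at 1 + k1 r^2 times it, then the intrinsics apply), "R" (3x3) and "t" (3): a world point X has camera coordinates R X + t. Camera axes: x right, y down, z forward; pixel columns grow to the right and rows downward; lengths in m; the calibration is good to about 2 mm. A picture is of the moment at which its call begins: read the wrist's pose just before it. camera_params takes no time and is no camera call; for the wrist camera it gives the pose at the moment of the call.
- ctrl.sign_off(): hands the job in; it is judged then, once.
The state is a dict: "time": time; "qpos": joint angles; "dq": joint speeds; "joint_efforts": joint torques, N m; "eef_pos": TCP position; "tcp_rot": TCP orientation; "contact_force": force on the tool from outside, world axes, zero at the start; "wrist_torque": the same for the moment, N m; "opening": opening from 0.0 (shut) to 1.0 (fully open); "finger_force": force on a finger pad.
Only numpy, scipy, OpenCV 4.12 (cv2) and the standard library are available. Lean on these libraries where they do the work, as an engineer would, in place of code of your own. Each camera call takes 0.05 s, during which the arm holds its last target. There are 200 camera calls.

TASK

Two closed spice tins, a longer one and a shorter one, stand lengthwise in the dark carrier: put each into the row that already holds a tin of its own size, upright on the row's floor and crosswise to the lane like the tin already there. The walls let you take a tin only by its ends in the carrier and only by its broad faces in the row, so it has to be set down in between and taken again the other way. Keep the tins upright and do not disturb the tins already in the rows, the bottle or the saucepan.

Things in the scene. Friction and masses are not known exactly. Their poses are not given: they have to be found in the camera images.
- carrier: fixed dark wooden carrier: open lane along its x, inner 260 x 46 mm; side walls 8 mm thick, tops 84 mm above the counter; low end lips 8 mm thick, 20 mm high; floor 6 mm thick. The tins to sort stand in it lengthwise, one in each half, with 5 mm to each side wall: fingers fit only at their ends (25 mm or more free). Origin: underside, middle of lane.
- row_long: fixed pale plank row for 68 mm tins: open lane along its x, inner 200 x 78 mm; side walls 8 mm thick, tops 83 mm above the counter; low end lips 8 mm thick, 20 mm high; floor 6 mm thick. A tin of its kind stands crosswise 38 to 60 mm from the middle towards +x; the -x half is free. A crosswise tin has 5 mm to each wall: fingers fit only at its broad faces. Origin: underside, middle of lane.
- row_short: fixed pale plank row for 48 mm tins: open lane along its x, inner 200 x 58 mm; side walls 8 mm thick, tops 83 mm above the counter; low end lips 8 mm thick, 20 mm high; floor 6 mm thick. A tin of its kind stands crosswise 38 to 60 mm from the middle towards +x; the -x half is free. A crosswise tin has 5 mm to each wall: fingers fit only at its broad faces. Origin: underside, middle of lane.
- long_tin: closed spice tin, dark steel with a bright flat aluminium lid, 68 mm long (its x) by 36 mm wide (its y) by 80 mm tall (its z), about 0.2 kg; starts in the carrier, to be sorted. Origin: centre of its underside.
- short_tin: closed spice tin, dark steel with a bright flat aluminium lid, 48 mm long (its x) by 36 mm wide (its y) by 80 mm tall (its z), about 0.2 kg; starts in the carrier, to be sorted. Origin: centre of its underside.
- long_resident: closed spice tin, dark steel with a bright flat aluminium lid, 68 mm long (its x) by 36 mm wide (its y) by 80 mm tall (its z), about 0.2 kg; stands crosswise in the long row, leave alone. Origin: centre of its underside.
- short_resident: closed spice tin, dark steel with a bright flat aluminium lid, 48 mm long (its x) by 36 mm wide (its y) by 80 mm tall (its z), about 0.2 kg; stands crosswise in the short row, leave alone. Origin: centre of its underside.
- oil_bottle: closed green glass bottle with black cap, 56 mm across, 150 mm tall, standing beyond the work; leave alone. Origin: centre of its underside.
- saucepan: small lidded steel saucepan, 120 mm across, 88 mm tall over its black knob, a straight handle along its x reaching 156 mm from the centre at 58 mm height; beyond the work, leave alone. Origin: centre of its underside.
Things that resemble listed ones, but are neither listed nor needed, are in the scene too. What is shaped like the long_tin but brown, green or orange is not meant.

How it is judged:
At the end, for the whole second after the job is handed in: Both sorted tins and both resident tins stand in the row of their own size: inside the lane (within 92 mm of its middle along it, 20 mm across it), underside on the lane's floor (under 12 mm above the counter), upright within 0.12 rad, long side crosswise to the lane within 0.3 rad, at rest (x of long_tin in the frame of row_long between -0.092 and 0.092 m and y of long_tin in the frame of row_long between -0.02 and 0.02 m and z of each of long_tin, long_resident in the frame of row_long below 0.012 m and angle between each of long_tin, short_tin, long_resident, short_resident's own z axis and vertical below 0.12 rad and angle between the x axis of each of long_tin, long_resident and the y axis of row_long, either way round below 0.3 rad and linear speed of each of long_tin, short_tin, long_resident, short_resident below 0.02 m/s and angular speed of each of long_tin, short_tin, long_resident, short_resident below 0.2 rad/s and x of short_tin in the frame of row_short between -0.092 and 0.092 m and y of short_tin in the frame of row_short between -0.02 and 0.02 m and z of each of short_tin, short_resident in the frame of row_short below 0.012 m and angle between the x axis of each of short_tin, short_resident and the y axis of row_short, either way round below 0.3 rad and x of long_resident in the frame of row_long between -0.092 and 0.092 m and y of long_resident in the frame of row_long between -0.02 and 0.02 m and x of short_resident in the frame of row_short between -0.092 and 0.092 m and y of short_resident in the frame of row_short between -0.02 and 0.02 m); the robot touches nothing.
It fails at once if a tin to be sorted is tipped (over 0.6 rad) (angle between any of long_tin, short_tin's own z axis and vertical above 0.6 rad).
It fails at once if a tin already in its row is moved by more than 25 mm (distance of any of long_resident, short_resident from where it was at the start of the episode above 0.025 m).
It fails at once if the bottle or the saucepan is moved by more than 25 mm (distance of any of oil_bottle, saucepan from where it was at the start of the episode above 0.025 m).
It also fails if it takes over 72 s, if anything falls off the work surface, if the arm or the gripper's body presses on something with over 40 N, if the wrist force passes 120 N, or if a joint passes its speed limit or range.

## Working session

There is one attempt and no reset: what is moved stays moved. The work goes in short steps, Python scripts to look and compute and a shell command to move; the robot and the scene stay as the last step left them, time stands still between calls to the robot, and variables do not carry over. Pictures are saved under pics/ and viewed, at most 10 in all, crops included, and the job is handed in when it is done.

```bash
ls; mkdir -p pics
python3 - <<'E'
from plant import monitor, eyes, ctrl
import cv2,numpy as np
np.set_printoptions(precision=4,suppress=True)
for n in ("top","side"):
    p=eyes.camera_params(n); print(n,p)
    cv2.imwrite(f"pics/{n}0.png",eyes.read_camera(n)[:,:,::-1])
s=monitor.get_state();print(s)
E
```

```text
pics
top {'K': array([[565.8616,   0.    , 313.8935],
       [  0.    , 565.8616, 235.6433],
       [  0.    ,   0.    ,   1.    ]]), 'k1': -0.09647382994851866, 'R': array([[ 0.027 , -0.9996, -0.0035],
       [-0.9844, -0.026 , -0.1741],
       [ 0.1739,  0.0082, -0.9847]]), 't': array([0.0312, 0.5552, 1.3548])}
side {'K': array([[532.6429,   0.    , 321.7459],
       [  0.    , 532.6429, 244.2532],
       [  0.    ,   0.    ,   1.    ]]), 'k1': -0.0235351824756614, 'R': array([[-0.9362, -0.3513,  0.0131],
       [-0.2083,  0.5244, -0.8256],
       [ 0.2831, -0.7756, -0.5641]]), 't': array([0.5447, 0.1289, 1.0132])}
{'time': 0.1, 'qpos': array([-1.448 ,  0.2872,  1.578 , -0.    ,  1.2786, -0.15  ]), 'dq': array([-0.0001, -0.0032, -0.0044,  0.0005,  0.0009, -0.002 ]), 'joint_efforts': array([  0.0005, -40.7298, -29.37  ,  -0.0002,   0.0034,  -0.    ]), 'eef_pos': array([ 0.1818, -0.6494,  0.2286]), 'tcp_rot': array([ 0.9907,  0.136 ,  0.    , -0.0011]), 'contact_force': array([ 0.2157, -0.6139,  0.0648]), 'wrist_torque': array([-0.0275, -0.0101, -0.043 ]), 'finger_force': 0.0, 'opening': 1.0011815931295893}
```

View pics/top0.png

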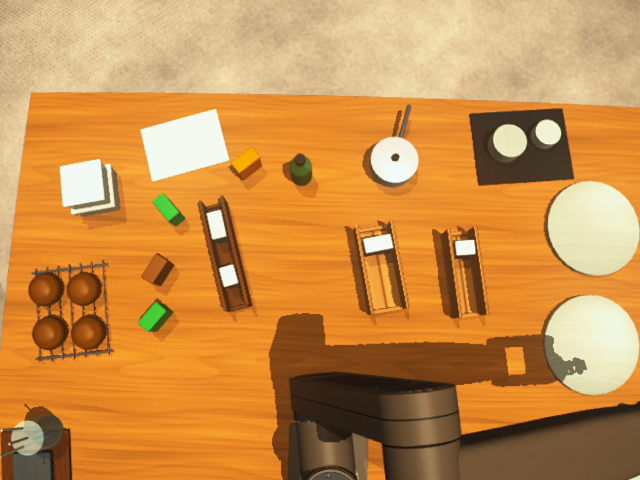

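View pics/side0.png

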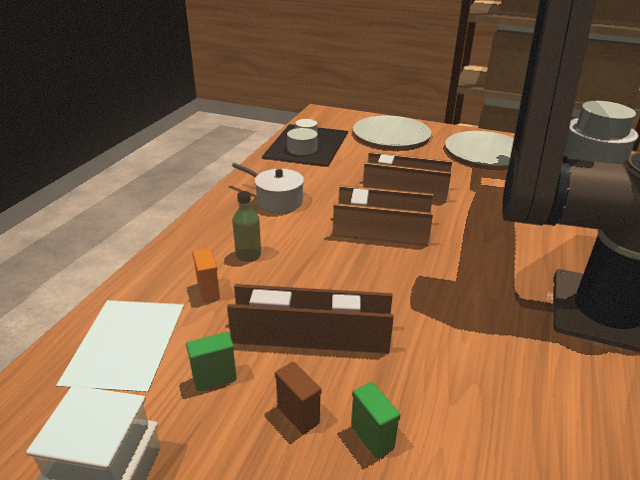

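Top view: the dark carrier is at (225,255), with white lids at (217,225), the larger one, and (229,275), the smaller one. row_long is at (380,268) with its resident at (378,243), and row_short is at (466,272) with its resident at (466,248). The bottle (301,170) and saucepan (395,160) are beyond the work. Look-alikes are green (167,208) and (154,316), brown (157,269) and orange (245,163). They have the wrong colour and stand outside the carrier. The meant tins are the two bright-lidded ones in the carrier.

```bash
cat > h.py <<'E'
from plant import monitor, eyes, ctrl
import cv2,numpy as np
np.set_printoptions(precision=4,suppress=True)
def und(p,px): return cv2.undistortPoints(np.float64(px).reshape(-1,1,2),p["K"],np.array([p["k1"],0,0,0.]),criteria=(3,50,1e-10))[:,0] if False else cv2.undistortPoints(np.float64(px).reshape(-1,1,2),p["K"],np.array([p["k1"],0,0,0.]))[:,0]
def und(p,px): return cv2.undistortPoints(np.float64(px).reshape(-1,1,2),p["K"],np.array([p["k1"],0,0,0.]))[:,0]
def cast(p,px,z):
    u=und(p,px); d=np.c_[u,np.ones(len(u))]@p["R"]; c=-p["R"].T@p["t"]
    return c+d*((z-c[2])/d[:,2])[:,None]
def tri(p,a,q,b):
    P=[np.c_[m["R"],m["t"]] for m in (p,q)]
    X=cv2.triangulatePoints(P[0],P[1],und(p,a).T,und(q,b).T); return (X[:3]/X[3]).T
def proj(p,X):
    return cv2.projectPoints(np.float64(X).reshape(-1,1,3),cv2.Rodrigues(p["R"])[0],p["t"],p["K"],np.array([p["k1"],0,0,0.]))[0][:,0]
def white(im,roi,thr=150,sat=60,amin=60):
    x0,y0,x1,y1=roi; s=cv2.cvtColor(im[y0:y1,x0:x1],cv2.COLOR_RGB2HSV)
    m=((s[...,2]>thr)&(s[...,1]<sat)).astype(np.uint8)
    cs,_=cv2.findContours(m,cv2.RETR_EXTERNAL,cv2.CHAIN_APPROX_NONE)
    return [c[:,0]+[x0,y0] for c in cs if cv2.contourArea(c)>amin]
def cen(c):
    m=cv2.moments(c.reshape(-1,1,2).astype(np.int32)); return np.array([m["m10"],m["m01"]])/m["m00"]
def rect(p,c,z):
    X=cast(p,c,z)[:,:2]; (cx,cy),(w,h),a=cv2.minAreaRect(np.float32(X*1000))
    if w<h: w,h,a=h,w,a+90
    return np.array([cx,cy,w,h]).round(1),round((a+90)%180-90,1)
E
sed -i 2,4\{/False/d\} h.py
python3 - <<'E'
from h import *
t=cv2.imread("pics/top0.png")[:,:,::-1].copy();s=cv2.imread("pics/side0.png")[:,:,::-1].copy()
pt,ps=eyes.camera_params("top"),eyes.camera_params("side")
T=white(t,(195,195,500,320)); S=white(s,(225,150,460,320),amin=40)
for c in T:
    print("top",cen(c).round(1),*rect(pt,c,.086))
    for d in S:
        X=tri(pt,[cen(c)],ps,[cen(d)])[0]; e=np.linalg.norm(proj(ps,X)[0]-cen(d))
        if e<6: print("   side",cen(d).round(1),X,e.round(2))
a=cv2.resize(t[190:325,190:500],None,fx=2.5,fy=2.5,interpolation=cv2.INTER_CUBIC)
b=cv2.resize(s[145:365,215:465],None,fx=1.1,fy=1.1)
cv2.imwrite("pics/crop.png",cv2.vconcat([a,cv2.copyMakeBorder(b,0,0,0,a.shape[1]-b.shape[1],0)])[:,:,::-1])
E
```

```text
top [228.  275.2] [446.3 248.9  46.8  35.7] 18.7
   side [345.6 301.4] [0.4465 0.2488 0.0845] 0.05
   side [359.3 196. ] [0.4344 0.2203 0.2738] 4.73
   side [385.7 158.7] [0.4149 0.2075 0.3368] 4.15
top [465.2 247.2] [ 529.4 -321.3   46.5   34.3] -88.5
   side [345.6 301.4] [ 0.6516 -0.4932 -0.573 ] 4.28
   side [385.7 158.7] [ 0.5288 -0.3213  0.0845] 0.18
top [377.8 243.1] [ 533.5 -109.2   68.4   35.2] -78.1
   side [345.6 301.4] [ 0.5788 -0.1484 -0.2682] 5.02
   side [359.3 196. ] [ 0.5335 -0.1088  0.0844] 0.08
top [216.  224.2] [569.9 284.3  67.2  35.4] 15.7
   side [270.2 296.9] [0.5699 0.2845 0.0846] 0.0
```

View pics/crop.png

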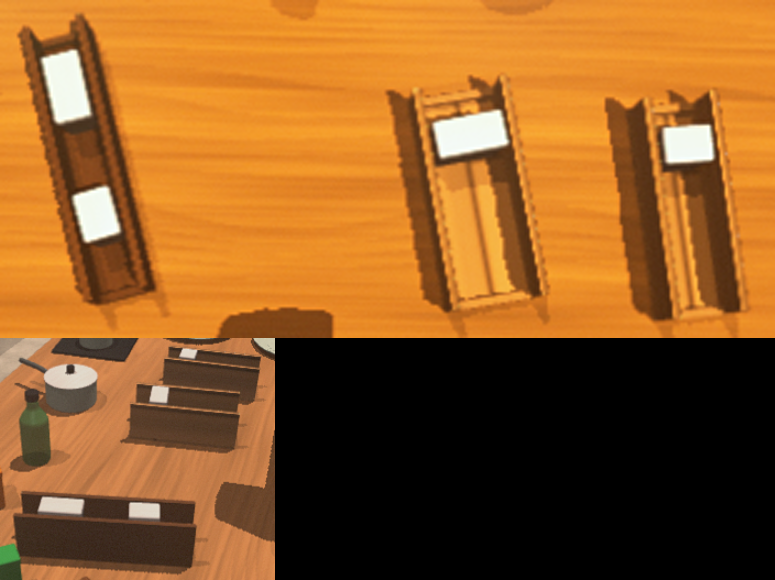

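The crop confirms it. The two bright-lidded tins in the dark carrier are the long one (67 mm lid at crop (67,87)) and the short one (47 mm lid at (97,213)). Row lanes read 78 mm wide for row_long and 58 mm for row_short, and their -x halves are free. All lids triangulate to z≈0.0845. Next I'll move the wrist camera over the rows and measure the wall tops.

```bash
cat >> h.py <<'E'
from scipy.spatial.transform import Rotation as Ro
def plan(*targets):
    "each (x,y,z,yaw of tool x in deg), tool down -> row numbers from the current pose"
    s=monitor.get_state(); R0=Ro.from_quat(s["tcp_rot"]); p=s["eef_pos"]
    x=R0.as_matrix()[:,0]
    print("now",p,"yaw",np.degrees(np.arctan2(x[1],x[0])).round(2),"t",round(s["time"],2),"F",s["contact_force"].round(1),"open",round(s["opening"],3),"ff",round(s["finger_force"],1))
    for t in targets:
        Rt=Ro.from_euler("z",t[3],degrees=True)*Ro.from_rotvec([np.pi,0,0])
        print(np.r_[R0.inv().apply(np.array(t[:3])-p)/.4,(R0.inv()*Rt).as_rotvec()/np.pi].round(4))
E
python3 - <<'E'
from h import *
pt=eyes.camera_params("top")
for n,px in (("L",[(412,97),(452,310),(503,77),(545,293)]),("S",[(647,98),(682,318),(713,92),(745,312)])):
    X=cast(pt,np.array(px)/2.5+190,.083); print(n,X[:,:2],X.mean(0),np.degrees(np.arctan2(*(X[0]-X[1])[[1,0]])),np.degrees(np.arctan2(*(X[2]-X[3])[[1,0]])))
plan((.44,-.2,.33,102))
E
```

```text
L [[ 0.5676 -0.053 ]
 [ 0.3634 -0.094 ]
 [ 0.5898 -0.1413]
 [ 0.3815 -0.1823]] [ 0.4756 -0.1176  0.083 ] 11.36164830914198 11.128633265769444
S [[ 0.5727 -0.2822]
 [ 0.3607 -0.3134]
 [ 0.5805 -0.3475]
 [ 0.3675 -0.3744]] [ 0.4703 -0.3294  0.083 ] 8.36155317865117 7.183868261817688
now [ 0.1818 -0.6494  0.2286] yaw 15.63 t 0.1 F [ 0.2 -0.6  0.1] open 1.001 ff 0.0
[ 0.9244 -0.9087 -0.2511 -0.0005 -0.0006 -0.4798]
```

```bash
python3 -m handwheel '[[0.924,-0.909,-0.251,0,0,-0.48,1],[0.924,-0.909,-0.251,0,0,-0.48,1],[0.924,-0.909,-0.251,0,0,-0.48,1],[0.924,-0.909,-0.251,0,0,-0.48,1],[0.924,-0.909,-0.251,0,0,-0.48,1],[0.924,-0.909,-0.251,0,0,-0.48,1],[0.924,-0.909,-0.251,0,0,-0.48,1],[0.924,-0.909,-0.251,0,0,-0.48,1],[0.924,-0.909,-0.251,0,0,-0.48,1],[0.924,-0.909,-0.251,0,0,-0.48,1],[0.924,-0.909,-0.251,0,0,-0.48,1],[0.924,-0.909,-0.251,0,0,-0.48,1]]'
python3 - <<'E'
from h import *
p=eyes.camera_params("wrist");im=eyes.read_camera("wrist")
cv2.imwrite("pics/w1.png",im[:,:,::-1]); np.savez("w1.npz",**p)
print(p["K"][0,0],p["k1"],-p["R"].T@p["t"],p["R"])
plan((.49,.25,.33,106))
E
```

```text
time: 1.6
eef_pos: [0.4392, -0.2012, 0.3297]
tcp_rot: [0.63, 0.777, -0.0, -0.001]
contact_force: [-0.1, 0.0, -0.4]
opening: 0.999
finger_force: 0.0
365.17875548300003 0.009329793050871907 [ 0.4258 -0.1296  0.4738] [[ 0.9784  0.2069 -0.0017]
 [ 0.199  -0.9385  0.2822]
 [ 0.0568 -0.2765 -0.9593]]
now [ 0.4393 -0.2012  0.3297] yaw 101.91 t 1.65 F [0.4 0.7 0.8] open 0.998 ff 0.0
[ 1.0776  0.357  -0.0003 -0.0003 -0.0002 -0.0227]
```

View pics/w1.png

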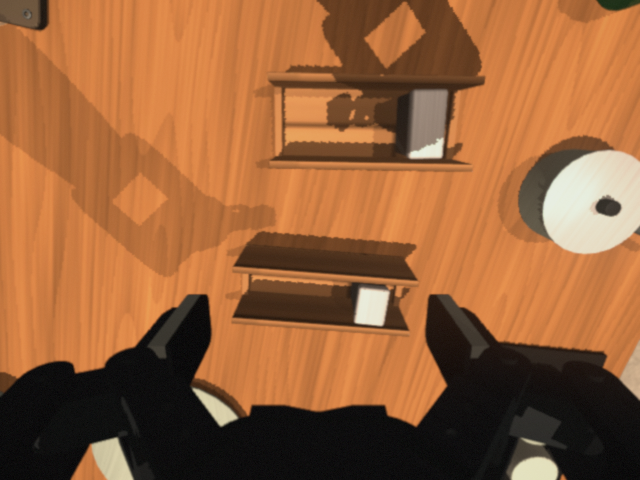

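The wrist picture shows row_long with its wall tops running along (270,79)-(484,81) and (270,162)-(471,166), and the resident lid at about (428,125). row_short's wall tops run along (234,268)-(416,282) and (233,320)-(408,331), with the resident lid at (372,305). The free halves are on the left. I'll triangulate the wall ends against the top view.

Run:
```python
from h import *
pt=eyes.camera_params("top"); pw=dict(np.load("w1.npz")); pw["k1"]=float(pw["k1"])
W={"L":[(484,80),(270,79),(471,166),(270,162)],"S":[(416,281),(234,269),(408,331),(233,320)]}
T={"L":[(412,97),(452,310),(503,77),(545,293)],"S":[(647,98),(682,318),(713,92),(745,312)]}
for n in "LS":
    X=tri(pt,np.array(T[n])/2.5+190,pw,W[n]); print(n,"tri",X)
    Y=cast(pw,W[n],.083); print("wrist@.083",Y[:,:2],Y.mean(0), [np.degrees(np.arctan2(*(Y[i]-Y[i+1])[[1,0]])).round(2) for i in (0,2)],"len",[np.linalg.norm(Y[i]-Y[i+1]).round(4) for i in (0,2)])
im=cv2.imread("pics/w1.png")[:,:,::-1].copy()
for c in white(im,(330,240,410,340),130,80): print(cen(c),*rect(pw,c,.086))
# edge profiles across walls at three columns
g=cv2.cvtColor(im,cv2.COLOR_RGB2GRAY)
for x,(a,b) in {300:(68,174),340:(84,174),390:(84,174)}.items():
    print(x,a,g[a:b,x])
for x in (260,300,340): print(x,258,g[258:336,x])
```

```text
L tri [[ 0.5684 -0.0546  0.0964]
 [ 0.3652 -0.0956  0.0578]
 [ 0.5857 -0.138   0.0996]
 [ 0.3823 -0.18    0.08  ]]
wrist@.083 [[ 0.5772 -0.0543]
 [ 0.3696 -0.0969]
 [ 0.5919 -0.1371]
 [ 0.3834 -0.1769]] [ 0.4805 -0.1163  0.083 ] [np.float64(11.62), np.float64(10.8)] len [np.float64(0.2119), np.float64(0.2123)]
S tri [[ 0.5776 -0.2846  0.0654]
 [ 0.3604 -0.3193  0.0546]
 [ 0.5851 -0.3502  0.0689]
 [ 0.369  -0.3797  0.0669]]
wrist@.083 [[ 0.5723 -0.276 ]
 [ 0.3636 -0.305 ]
 [ 0.5812 -0.3412]
 [ 0.3719 -0.3704]] [ 0.4723 -0.3232  0.083 ] [np.float64(7.92), np.float64(7.95)] len [np.float64(0.2107), np.float64(0.2113)]
[371.3029 306.2199] [ 528.9 -317.3   47.8   36.3] -84.7
300 68 [ 75  74  75  81 104 133 147 145 138 130 123 113  98  74  62  63  61  63
  66  78 111 142 149 149 147 145 145 146 150 161 168 170 170 169 168 167
 166 166 165 164 165 165 165 166 167 166 166 165 165 164 163 162 158 147
 133 119 106 106 120 139 156 168 171 173 174 174 175 174 174 175 174 174
 172 157 112  89  86  86  84  85  85  84  84  83  83  84  80  69  59  55
  54  54  69 111 150 153 144 136 127 116 119 145 
[... 1040 characters left out ...]
18 120 138 145 145 146
 146 146 147 147 146 146]
300 258 [ 47  48  48  47  48  50  50  52  52  47  45  37  45  86 138 153 145 130
 120 116 132 154 167 157 110  85  83  83  83  84  84  83  84  81  80  78
  70  59  53  52  53  53  50  50  49  50  48  46  47  46  46  46  47  47
  49  49  51  49  49  46  40  34  33  41  82 135 150 140 126 116 121 136
 142 143 143 144 143 144]
340 258 [ 54  52  52  49  50  51  50  51  52  52  52  52  50  46  41  46  82 133
 152 145 133 121 110 108 125 138 140 126  83  59  56  57  57  56  56  56
  55  57  55  52  53  52  51  51  51  50  47  47  49  47  47  45  48  48
  48  45  48  50  51  52  52  49  48  45  37  35  42  83 135 150 142 129
 118 119 132 136 137 137]
```

```bash
python3 -m handwheel '[[0.938,0.33,0,0,0,-0.023,1],[0.938,0.33,0,0,0,-0.023,1],[0.938,0.33,0,0,0,-0.023,1],[0.938,0.33,0,0,0,-0.023,1],[0.938,0.33,0,0,0,-0.023,1],[0.938,0.33,0,0,0,-0.023,1],[0.938,0.33,0,0,0,-0.023,1],[0.938,0.33,0,0,0,-0.023,1],[0.938,0.33,0,0,0,-0.023,1]]'
python3 - <<'E'
from h import *
p=eyes.camera_params("wrist");im=eyes.read_camera("wrist")
cv2.imwrite("pics/w2.png",im[:,:,::-1]); np.savez("w2.npz",**p)
pt=eyes.camera_params("top")
t0=cv2.imread("pics/top0.png")[:,:,::-1].copy(); T=white(t0,(195,195,260,320))
for c in white(im,(0,0,640,300)):
    print(cen(c).round(1),*rect(p,c,.086),[tri(pt,[cen(d)],p,[cen(c)])[0] for d in T])
plan((.4465,.249,.15,106),(.4465,.249,.055,106))
E
```

```text
time: 2.78
eef_pos: [0.4909, 0.1931, 0.33]
tcp_rot: [0.601, 0.799, -0.0, -0.0]
contact_force: [0.4, 0.4, -0.0]
opening: 1.0
finger_force: 0.0
[288.8 135.3] [448.6 245.8  46.3  23.8] 16.1 [array([0.446 , 0.2461, 0.0971]), array([0.4861, 0.2417, 0.4283])]
[421.  122.4] [569.3 292.4  61.2  18.5] 16.0 [array([0.3983, 0.2   , 0.717 ]), array([0.5851, 0.298 , 0.0223])]
[594.4  92.1] [735.  369.9 163.2 106.3] -72.8 [array([0.3849, 0.1954, 0.6272]), array([0.4932, 0.2444, 0.4576])]
now [0.4909 0.1928 0.3302] yaw 106.06 t 2.83 F [0.8 0.5 0.4] open 0.999 ff 0.0
[ 0.1658 -0.0677  0.4504 -0.0001  0.0001  0.0003]
[ 0.1659 -0.0676  0.6879 -0.0001  0.0001  0.0003]
```

```bash
python3 -m handwheel '[[0.166,-0.068,0.45,0,0,0,1],[0.166,-0.068,0.45,0,0,0,1],[0.166,-0.068,0.45,0,0,0,1],[0.166,-0.068,0.45,0,0,0,1],[0.166,-0.068,0.45,0,0,0,1],[0.166,-0.068,0.56,0,0,0,1],[0.166,-0.068,0.62,0,0,0,1],[0.166,-0.068,0.65,0,0,0,1],[0.166,-0.068,0.688,0,0,0,1],[0.166,-0.068,0.688,0,0,0,1]]' 40
python3 -m handwheel '[[0,0,0,0,0,0,0.2],[0,0,0,0,0,0,-0.3],[0,0,0,0,0,0,-0.3],[0,0,0,0,0,0,-0.3],[0,0,0,0,0,0,-0.3],[0,0,0,0,0,0,-0.3]]' 40
python3 -c "
from h import *
plan((.49,.09,.14,16))"
```

```text
time: 4.08
eef_pos: [0.4465, 0.2502, 0.0552]
tcp_rot: [0.601, 0.799, -0.0, -0.0]
contact_force: [-1.1, -0.0, 0.5]
opening: 1.0
finger_force: 0.0
time: 4.82
eef_pos: [0.4467, 0.2507, 0.0561]
tcp_rot: [0.601, 0.8, 0.001, 0.0]
contact_force: [-2.3, -0.7, 4.9]
opening: 0.561
finger_force: 41.7
now [0.4467 0.2507 0.0561] yaw 106.18 t 4.83 F [-2.3 -0.7  4.9] open 0.561 ff 41.7
[-0.416  -0.0077 -0.2098  0.0003 -0.0003  0.501 ]
```

```bash
python3 -m handwheel '[[0,0,-0.1,0,0,0,-0.3],[0,0,-0.2,0,0,0,-0.3],[0,0,-0.29,0,0,0,-0.3],[-0.1,0,-0.29,0,0,0.05,-0.3],[-0.2,0,-0.29,0,0,0.1,-0.3],[-0.3,0,-0.29,0,0,0.15,-0.3],[-0.416,-0.008,-0.29,0,0,0.2,-0.3],[-0.416,-0.008,-0.29,0,0,0.25,-0.3],[-0.416,-0.008,-0.29,0,0,0.3,-0.3],[-0.416,-0.008,-0.29,0,0,0.35,-0.3],[-0.416,-0.008,-0.29,0,0,0.4,-0.3],[-0.416,-0.008,-0.29,0,0,0.45,-0.3]]'
python3 -c "
from h import *
plan((.49,.09,.08,8),(.49,.09,.053,8),(.49,.09,.051,8))"
```

```text
time: 6.32
eef_pos: [0.4887, 0.0897, 0.17]
tcp_rot: [0.977, 0.215, -0.001, -0.0]
contact_force: [-0.2, 0.0, -2.3]
opening: 0.556
finger_force: 42.1
now [0.4887 0.0897 0.17  ] yaw 24.87 t 6.33 F [-0.2  0.  -2.3] open 0.556 ff 42.1
[ 0.0038  0.0008  0.2249 -0.0002  0.0005  0.0937]
[ 0.0039  0.0008  0.2924 -0.0002  0.0005  0.0937]
[ 0.0039  0.0008  0.2974 -0.0002  0.0005  0.0937]
```

```bash
python3 -m handwheel '[[0.004,0,0.08,0,0,0.05,-0.3],[0.004,0,0.16,0,0,0.094,-0.3],[0.004,0,0.22,0,0,0.094,-0.3],[0.004,0,0.26,0,0,0.094,-0.3],[0.004,0,0.28,0,0,0.094,-0.3],[0.004,0,0.29,0,0,0.094,-0.3],[0.004,0,0.297,0,0,0.094,-0.3],[0.004,0,0.297,0,0,0.094,-0.3]]'
python3 -c "
from h import *
plan()"
```

```text
time: 7.32
eef_pos: [0.4912, 0.0904, 0.0528]
tcp_rot: [0.997, 0.072, 0.0, 0.0]
contact_force: [-0.9, -0.6, -1.9]
opening: 0.557
finger_force: 42.0
now [0.4912 0.0904 0.0528] yaw 8.25 t 7.33 F [-0.9 -0.6 -1.9] open 0.557 ff 42.0
```

```bash
python3 -m handwheel '[[0,0,0.005,0,0,0,-0.3],[0,0,0.005,0,0,0,-0.3]]'; python3 -m handwheel '[[0,0,0.004,0,0,0,-0.3],[0,0,0.004,0,0,0,-0.3]]'
```

```text
time: 7.58
eef_pos: [0.4909, 0.0904, 0.0504]
tcp_rot: [0.997, 0.072, 0.0, 0.0]
contact_force: [-0.1, 0.7, -1.9]
opening: 0.557
finger_force: 42.0
time: 7.82
eef_pos: [0.4913, 0.0904, 0.0502]
tcp_rot: [0.997, 0.072, -0.0, 0.0]
contact_force: [-2.7, 0.0, 5.3]
opening: 0.558
finger_force: 42.5
```

```bash
python3 -m handwheel '[[0,0,0,0,0,0,0],[0,0,0,0,0,0,0.5],[0,0,0,0,0,0,1],[0,0,0,0,0,0,1],[0,0,-0.1,0,0,0,1],[0,0,-0.22,0,0,0,1],[0,0,-0.34,0,0,0,1],[0,0,-0.34,0,0,-0.1,1],[0,0,-0.34,0,0,-0.2,1],[0,0,-0.34,0,0,-0.3,1],[0,0,-0.34,0,0,-0.4,1],[0,0,-0.34,0,0,-0.5,1]]'
python3 -m handwheel '[[0,0,0,0,0,-0.05,1],[-0.15,0,-0.25,0,0,-0.07,1],[-0.15,0,-0.25,0,0,-0.07,1],[-0.15,0,-0.25,0,0,-0.07,1]]'
cat > look.py <<'E'
from h import *
import sys
n=sys.argv[1]; q=eyes.camera_params("wrist"); im=eyes.read_camera("wrist"); t=eyes.read_camera("top"); s=eyes.read_camera("side")
for a,b in (("w",im),("t",t),("s",s)): cv2.imwrite(f"pics/{a}{n}.png",b[:,:,::-1])
np.savez(f"w{n}.npz",**q)
pt,ps=eyes.camera_params("top"),eyes.camera_params("side")
for a,b,p in (("wrist",im,q),("top",t,pt),("side",s,ps)):
    for c in white(b,(0,0,640,480),amin=100):
        r,a_=rect(p,c,float(sys.argv[2]))
        if 300<r[0]<650 and abs(r[1])<400 and r[2]<90: print(a,cen(c).round(1),r,a_)
E
python3 look.py 3 .080
python3 -c "
from h import *
plan((.491,.09,.14,98),(.491,.09,.05,98))"
```

```text
time: 9.32
eef_pos: [0.4908, 0.0904, 0.1845]
tcp_rot: [0.856, 0.517, -0.0, -0.0]
contact_force: [0.1, -0.8, 0.5]
opening: 1.003
finger_force: 0.0
time: 9.82
eef_pos: [0.4644, 0.0361, 0.2897]
tcp_rot: [0.796, 0.605, 0.003, 0.003]
contact_force: [1.3, -0.2, -0.0]
opening: 1.004
finger_force: 0.0
wrist [410.7 309.1] [ 535.  -109.    68.1   35.6] -77.4
wrist [329.4 141.7] [492.2  91.2  43.8  34. ] -80.3
top [465.2 247.2] [ 530.4 -323.    46.9   34.4] -88.5
top [377.8 243.1] [ 534.6 -109.4   69.1   35.5] -77.2
top [216.1 224.2] [570.8 285.3  68.1  35.7] 15.7
side [270.3 296.9] [572.5 279.2  67.7  35.8] 15.3
side [351.6 246.2] [491.2  83.9  36.6  34.5] 3.4
side [359.3 196. ] [ 535.8 -117.6   68.1   35.4] -77.6
now [0.4622 0.0376 0.2836] yaw 74.56 t 9.97 F [ 0.5 -0.2 -1. ] open 1.005 ff 0.0
[ 0.1456  0.0352  0.3589 -0.0006 -0.0001 -0.1302]
[ 0.1456  0.0356  0.5839 -0.0006 -0.0001 -0.1302]
```

```bash
python3 -m handwheel '[[0.146,0.035,0.2,0,0,-0.06,1],[0.146,0.035,0.3,0,0,-0.13,1],[0.146,0.035,0.36,0,0,-0.13,1],[0.146,0.035,0.36,0,0,-0.13,1],[0.146,0.035,0.46,0,0,-0.13,1],[0.146,0.035,0.54,0,0,-0.13,1],[0.146,0.035,0.584,0,0,-0.13,1],[0.146,0.035,0.584,0,0,-0.13,0.3],[0.146,0.035,0.584,0,0,-0.13,-0.5],[0.146,0.035,0.584,0,0,-0.13,-0.5],[0.146,0.035,0.584,0,0,-0.13,-0.5],[0.146,0.035,0.584,0,0,-0.13,-0.5]]' 40
python3 -m handwheel '[[0,0,0,0,0,0,-0.5],[0,0,0,0,0,0,-0.5]]'
python3 -c "
from h import *
plan()"
```

```text
time: 11.48
eef_pos: [0.4929, 0.0899, 0.053]
tcp_rot: [0.656, 0.755, 0.001, 0.001]
contact_force: [-2.4, -0.0, 6.0]
opening: 0.415
finger_force: 40.3
time: 11.72
eef_pos: [0.4929, 0.0899, 0.053]
tcp_rot: [0.656, 0.755, 0.001, 0.001]
contact_force: [-3.2, -0.4, 5.9]
opening: 0.42
finger_force: 40.3
now [0.4929 0.0899 0.053 ] yaw 97.98 t 11.72 F [-3.2 -0.4  5.9] open 0.42 ff 40.3
```

```bash
python3 -m handwheel '[[0,0,-0.1,0,0,0,-0.5],[0,0,-0.25,0,0,0,-0.5],[0,0,-0.4,0,0,0,-0.5],[-0.15,0,-0.55,0,0,0,-0.5],[-0.3,0,-0.69,0,0,0,-0.5],[-0.45,0,-0.69,0,0,0,-0.5],[-0.6,0,-0.69,0,0,0,-0.5],[-0.75,0,-0.69,0,0,0,-0.5],[-0.87,0,-0.69,0,0,0,-0.5],[-1,0,-0.69,0,0,0,-0.5],[-1,0,-0.69,0,0,0,-0.5],[-1,0,-0.69,0,0,0,-0.5]]'
python3 -m handwheel '[[-0.1,0.05,0,0,0,0,-0.5],[-0.17,0.05,0,0,0,0,-0.5],[-0.17,0.05,0,0,0,0,-0.5],[-0.17,0.05,0,0,0,0,-0.5],[-0.17,0.05,0,0,0,0,-0.5]]'
python3 look.py 4 .086
python3 -c "
from h import *
plan()"
```

```text
time: 13.22
eef_pos: [0.5468, -0.306, 0.3263]
tcp_rot: [0.657, 0.754, 0.0, -0.001]
contact_force: [-0.0, 0.2, -1.4]
opening: 0.415
finger_force: 40.6
time: 13.85
eef_pos: [0.5765, -0.3692, 0.3277]
tcp_rot: [0.656, 0.755, 0.0, 0.0]
contact_force: [0.5, -0.1, -1.6]
opening: 0.416
finger_force: 40.6
wrist [278.7 140.3] [ 530.3 -318.1   46.9   34.8] -84.4
top [462.3 245.8] [ 529.6 -319.4   44.6   33.7] -86.1
top [216.1 224.2] [569.9 284.3  67.2  35.4] 15.7
side [270.3 296.9] [569.2 285.7  66.9  35.4] 15.4
now [ 0.5764 -0.3699  0.3275] yaw 98.01 t 14.0 F [-0.5 -0.2 -1.6] open 0.418 ff 40.6
```

View pics/w4.png

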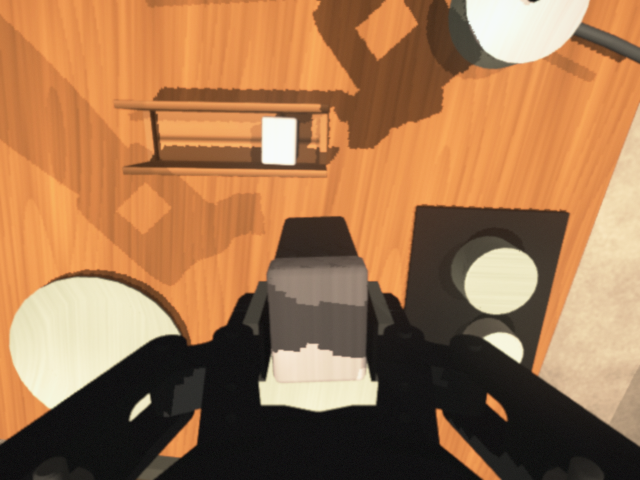

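The held short tin hangs straight in the gripper at (318,310). row_short's wall tops run along (115,104)-(330,109) and (125,170)-(327,173), with the resident lid at (279,140) and the left half free. I'll refine the wall lines using the bright strips.

```bash
cat > walls.py <<'E'
from h import *
def strip(g,x,y,h=6):
    "sub-pixel rows of the steepest rise and fall of a bright strip near y"
    a=int(round(y))-h-4; d=np.diff(cv2.GaussianBlur(g,(1,3),0)[a:a+2*h+9,x].astype(float)); return a+.5+np.argmax(d[:h+5]), a+.5+h+np.argmin(d[h:])
def lane(p,g,lines,xs,z):
    out=[]
    for (x0,y0),(x1,y1) in lines:
        pts=[(x,np.mean(strip(g,x,y0+(y1-y0)*(x-x0)/(x1-x0)))) for x in xs]
        vx,vy,cx,cy=cv2.fitLine(np.float32(pts),cv2.DIST_HUBER,0,.01,.01)[:,0]
        f=lambda x:(x,cy+vy/vx*(x-cx))
        print("line px",f(xs[0]),f(xs[-1]),[round(float(q[1]),1) for q in pts])
        out.append(cast(p,[f(x0),f(x1)],z))
    return np.array(out)
E
python3 - <<'E'
from walls import *
q=dict(np.load("w4.npz")); q["k1"]=float(q["k1"]); g=cv2.imread("pics/w4.png",0)
X=lane(q,g,[((115,104),(330,109)),((125,170),(327,173))],range(170,256,10),.083)
Y=X[...,:2]; u=(Y[:,1]-Y[:,0]); print(X[...,:2],np.degrees(np.arctan2(u[:,1],u[:,0])),np.linalg.norm(u,axis=1))
a=np.arctan2(*u.mean(0)[::-1]); n=np.array([-np.sin(a),np.cos(a)]); print("offsets",Y@n,"mid",(Y@n).mean())
l=np.array([np.cos(a),np.sin(a)]); print("along",Y@l,(Y@l).mean(), "resident",[.5303,-.3181]@l,[.5303,-.3181]@n)
c=l*(Y@l).mean()+n*(Y@n).mean(); print("centre",c,np.degrees(a)); t=c-.045*l; print("target",t)
E
```

```text
line px (170, np.float32(104.27774)) (250, np.float32(105.94449)) [104.5, 104.5, 104.5, 105.0, 105.0, 105.0, 105.5, 106.0, 106.0]
line px (170, np.float32(169.36661)) (250, np.float32(170.63339)) [169.5, 169.5, 169.5, 170.0, 169.5, 170.5, 170.5, 170.5, 170.5]
[[[ 0.3635 -0.3051]
  [ 0.5773 -0.2787]]

 [[ 0.3727 -0.3695]
  [ 0.5838 -0.3427]]] [7.0368 7.2211] [0.2154 0.2127]
offsets [[-0.3479 -0.3482]
 [-0.4129 -0.4125]] mid -0.3803649956132359
along [[0.3228 0.5382]
 [0.324  0.5367]] 0.4304342575885912 resident 0.4867270150351047 -0.38144791628086916
centre [ 0.4743 -0.324 ] 7.128395197588804
target [ 0.4297 -0.3296]
```

Run:
```python
from h import *
a,b=[dict(np.load(f"w{i}.npz")) for i in (1,4)]
for p in (a,b): p["k1"]=float(p["k1"])
print(tri(a,[(371.3,306.2),(416,281),(234,269),(408,331),(233,320)],b,[(278.7,140.3),(330,107.5),(115,103.3),(327,172.5),(125,169)]))
plan((.4297,-.3296,.33,97.1),(.4297,-.3296,.17,97.1),(.4297,-.3296,.061,97.1))
```

```text
[[ 0.5296 -0.3178  0.0837]
 [ 0.5766 -0.2788  0.0736]
 [ 0.3635 -0.3052  0.0829]
 [ 0.5839 -0.3443  0.0768]
 [ 0.3722 -0.3702  0.0828]]
now [ 0.5764 -0.3699  0.3275] yaw 98.01 t 14.0 F [-0.5 -0.2 -1.6] open 0.418 ff 40.6
[ 0.1509 -0.3492 -0.0063  0.0001  0.0001  0.0051]
[ 0.151  -0.3493  0.3937  0.0001  0.0001  0.0051]
[ 0.1511 -0.3494  0.6662  0.0001  0.0001  0.0051]
```

Heights from the two wrist views agree: lid 0.084, walls 0.08. I'll move over the free half and descend to just above the walls.

```bash
python3 -m handwheel '[[0.05,-0.12,0,0,0,0,-0.5],[0.1,-0.24,0,0,0,0.005,-0.5],[0.15,-0.35,0.1,0,0,0.005,-0.5],[0.151,-0.35,0.2,0,0,0.005,-0.5],[0.151,-0.35,0.3,0,0,0.005,-0.5],[0.151,-0.35,0.38,0,0,0.005,-0.5],[0.151,-0.35,0.41,0,0,0.005,-0.5],[0.151,-0.35,0.41,0,0,0.005,-0.5],[0.151,-0.35,0.41,0,0,0.005,-0.5]]'
python3 -c "
from h import *
q=eyes.camera_params('wrist');im=eyes.read_camera('wrist')
cv2.imwrite('pics/w5.png',im[:,:,::-1]);np.savez('w5.npz',**q)
plan((.4297,-.3296,.15,97.1),(.4297,-.3296,.1,97.1),(.4297,-.3296,.061,97.1))"
```

```text
time: 15.12
eef_pos: [0.4302, -0.3312, 0.1651]
tcp_rot: [0.662, 0.749, -0.0, 0.002]
contact_force: [0.4, -0.0, -1.8]
opening: 0.414
finger_force: 40.8
now [ 0.4303 -0.3312  0.1652] yaw 97.07 t 15.18 F [ 0.2  0.5 -1.1] open 0.414 ff 40.8
[ 0.0044 -0.0009  0.038   0.0007  0.001  -0.0002]
[ 0.0047 -0.0012  0.163   0.0007  0.001  -0.0002]
[ 0.005  -0.0014  0.2605  0.0007  0.001  -0.0002]
```

View pics/w5.png

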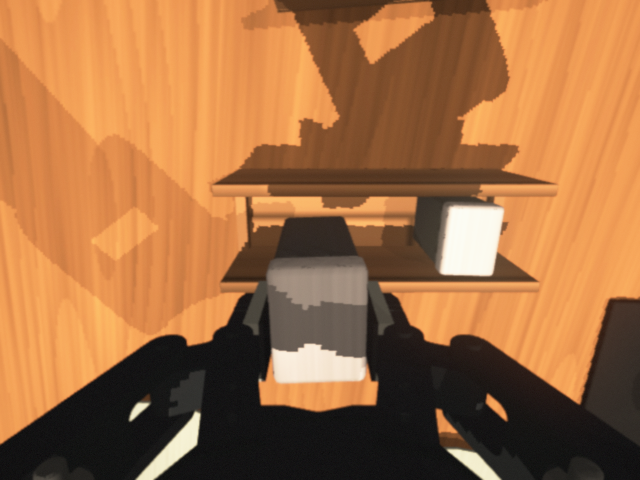

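The held tin is at (317,300). The row's wall tops are near rows 189 and 286 and the resident lid is at (469,240). I'll recompute the lane line from this close view.

Run:
```python
from walls import *
q=dict(np.load("w5.npz")); q["k1"]=float(q["k1"]); im=cv2.imread("pics/w5.png"); g=im[...,2].copy()
for nm,L,xs in (("up",((212,189),(556,189)),list(range(230,540,20))),("lo",((222,286),(538,286)),[226,232,400,420,440,460,480,500,520])):
    X=lane(q,g,[L],xs,.083)[0]; n=np.array([-.1241,.9923]); print(nm,X,X[:,:2]@n)
c=white(im[:,:,::-1].copy(),(400,190,520,290)); print([rect(q,k,.086) for k in c])
```

```text
line px (230, np.float32(187.29346)) (530, np.float32(188.31076)) [188.5, 190.0, 186.5, 186.5, 187.5, 188.0, 186.5, 187.0, 187.0, 186.0, 189.5, 189.5, 190.0, 189.5, 188.0, 188.0]
up [[ 0.3619 -0.304   0.083 ]
 [ 0.5742 -0.2784  0.083 ]] [-0.3465 -0.3475]
line px (226, np.float32(284.5406)) (520, np.float32(285.10117)) [284.5, 284.5, 285.0, 285.0, 285.0, 285.0, 285.0, 285.0, 285.0]
lo [[ 0.3713 -0.3693  0.083 ]
 [ 0.5824 -0.3434  0.083 ]] [-0.4125 -0.4131]
[(array([ 528.2, -317.6,   46.9,   35.5]), -84.5)]
```

```bash
python3 -m handwheel '[[0.004,-0.001,0,0,0,0,-0.5],[0.004,-0.001,0.05,0,0,0,-0.5],[0.004,-0.001,0.1,0,0,0,-0.5],[0.004,-0.001,0.15,0,0,0,-0.5],[0.004,-0.001,0.19,0,0,0,-0.5],[0.004,-0.001,0.22,0,0,0,-0.5],[0.004,-0.001,0.24,0,0,0,-0.5],[0.004,-0.001,0.255,0,0,0,-0.5],[0.004,-0.001,0.26,0,0,0,-0.5],[0.004,-0.001,0.26,0,0,0,-0.5]]'
python3 -m handwheel '[[0,0,0.003,0,0,0,-0.5],[0,0,0.003,0,0,0,-0.5]]'
```

```text
time: 16.42
eef_pos: [0.429, -0.329, 0.0595]
tcp_rot: [0.662, 0.749, -0.0, 0.0]
contact_force: [-0.9, 0.5, -2.3]
opening: 0.418
finger_force: 40.8
time: 16.68
eef_pos: [0.4291, -0.3293, 0.0591]
tcp_rot: [0.662, 0.749, -0.0, 0.001]
contact_force: [-0.9, 0.3, 4.0]
opening: 0.416
finger_force: 41.4
```

```bash
python3 -m handwheel '[[0,0,0,0,0,0,0],[0,0,0,0,0,0,0.5],[0,0,0,0,0,0,0.5],[0,0,-0.1,0,0,0,0.5],[0,0,-0.22,0,0,0,0.5],[0,0,-0.36,0,0,0,1],[0.12,0,-0.5,0,0,0,1],[0.27,0,-0.5,0,0,0,1],[0.42,0,-0.5,0,0,0,1],[0.57,0,-0.5,0,0,0,1],[0.72,0,-0.5,0,0,0,1],[0.87,0,-0.5,0,0,0,1]]'
python3 -m handwheel '[[0.15,0.1,0,0,0,-0.02,1],[0.3,0.2,0,0,0,-0.05,1],[0.45,0.3,0,0,0,-0.05,1],[0.53,0.4,0,0,0,-0.05,1],[0.53,0.45,0,0,0,-0.05,1],[0.53,0.45,0,0,0,-0.05,1],[0.53,0.45,0,0,0,-0.05,1]]'
python3 look.py 6 .086
python3 -c "
from h import *
plan((.57,.2845,.15,106),(.57,.2845,.055,106))"
```

```text
time: 18.18
eef_pos: [0.3853, 0.0183, 0.258]
tcp_rot: [0.662, 0.749, 0.0, 0.0]
contact_force: [1.0, 0.1, -0.4]
opening: 1.001
finger_force: 0.0
time: 19.05
eef_pos: [0.5379, 0.2487, 0.2574]
tcp_rot: [0.601, 0.799, -0.001, -0.0]
contact_force: [0.6, -0.4, -0.1]
opening: 1.004
finger_force: 0.0
wrist [362.8 188.7] [572.4 279.9  66.8  20.2] 14.4
top [469.3 289. ] [ 428.  -329.1   47.7   35. ] -80.8
top [465.2 247.2] [ 529.4 -321.3   46.7   34.3] -88.5
top [377.9 243.1] [ 533.7 -109.4   67.9   35. ] -77.8
side [272.3 293.2] [571.6 275.9  66.9  17.7] 11.8
side [359.4 196. ] [ 532.8 -107.2   67.5   34.9] -78.1
now [0.5379 0.2484 0.2582] yaw 106.02 t 19.2 F [-0.4  0.1 -0.2] open 0.999 ff 0.0
[0.0646 0.102  0.2704 0.0001 0.     0.0001]
[0.0646 0.102  0.5079 0.0001 0.     0.0001]
```

```bash
python3 -m handwheel '[[0.065,0.103,0.1,0,0,0,1],[0.065,0.103,0.22,0,0,0,1],[0.065,0.103,0.27,0,0,0,1],[0.065,0.103,0.27,0,0,0,1],[0.065,0.103,0.35,0,0,0,1],[0.065,0.103,0.42,0,0,0,1],[0.065,0.103,0.47,0,0,0,1],[0.065,0.103,0.508,0,0,0,1],[0.065,0.103,0.508,0,0,0,1]]' 40
python3 -m handwheel '[[0,0,0,0,0,0,0.3],[0,0,0,0,0,0,0.2],[0,0,0,0,0,0,0.2],[0,0,0,0,0,0,0.2]]' 40
python3 -c "
from h import *
plan((.50,.085,.18,12))"
```

```text
time: 20.32
eef_pos: [0.5706, 0.2853, 0.0542]
tcp_rot: [0.601, 0.799, -0.001, -0.0]
contact_force: [0.7, -0.7, 0.2]
opening: 1.004
finger_force: 0.0
time: 20.82
eef_pos: [0.572, 0.2858, 0.0563]
tcp_rot: [0.601, 0.799, 0.001, 0.001]
contact_force: [1.2, 0.3, 6.1]
opening: 0.79
finger_force: 48.8
now [0.572  0.2858 0.0563] yaw 106.06 t 20.82 F [1.2 0.3 6.1] open 0.79 ff 48.8
[-0.4327 -0.311  -0.3101  0.0006 -0.0007  0.5226]
```

```bash
python3 -m handwheel '[[0,0,-0.1,0,0,0,0.2],[0,0,-0.2,0,0,0,0.2],[0,0,-0.31,0,0,0,0.2],[-0.1,-0.07,-0.31,0,0,0.05,0.2],[-0.2,-0.14,-0.31,0,0,0.1,0.2],[-0.3,-0.21,-0.31,0,0,0.15,0.2],[-0.43,-0.31,-0.31,0,0,0.2,0.2],[-0.433,-0.311,-0.31,0,0,0.25,0.2],[-0.433,-0.311,-0.31,0,0,0.3,0.2],[-0.433,-0.311,-0.31,0,0,0.36,0.2],[-0.433,-0.311,-0.31,0,0,0.41,0.2],[-0.433,-0.311,-0.31,0,0,0.46,0.2]]'
python3 -c "
from h import *
plan((.50,.085,.08,11.3),(.50,.085,.052,11.3))"
```

```text
time: 22.32
eef_pos: [0.4981, 0.0846, 0.1771]
tcp_rot: [0.98, 0.199, -0.001, -0.0]
contact_force: [0.2, 0.7, -2.7]
opening: 0.788
finger_force: 47.8
now [0.4981 0.0846 0.1771] yaw 22.96 t 22.32 F [ 0.2  0.7 -2.7] open 0.788 ff 47.8
[ 0.0053  0.0012  0.2427 -0.0003  0.0008  0.0648]
[ 0.0055  0.0013  0.3127 -0.0003  0.0008  0.0648]
```

```bash
python3 -m handwheel '[[0.005,0,0.08,0,0,0.05,0.2],[0.005,0,0.16,0,0,0.065,0.2],[0.005,0,0.22,0,0,0.065,0.2],[0.005,0,0.27,0,0,0.065,0.2],[0.005,0,0.295,0,0,0.065,0.2],[0.005,0,0.308,0,0,0.065,0.2],[0.005,0,0.314,0,0,0.065,0.2],[0.005,0,0.314,0,0,0.065,0.2]]'; python3 -m handwheel '[[0,0,0.004,0,0,0,0.2],[0,0,0.004,0,0,0,0.2]]'
```

```text
time: 23.32
eef_pos: [0.5015, 0.0854, 0.0536]
tcp_rot: [0.995, 0.101, 0.0, 0.0]
contact_force: [0.4, 0.9, -2.2]
opening: 0.787
finger_force: 47.8
time: 23.58
eef_pos: [0.5013, 0.0854, 0.0518]
tcp_rot: [0.995, 0.101, 0.0, 0.0]
contact_force: [0.1, 0.3, -2.2]
opening: 0.782
finger_force: 47.8
```

```bash
python3 -m handwheel '[[0,0,0.004,0,0,0,0.2],[0,0,0.004,0,0,0,0.2]]'; python3 -m handwheel '[[0,0,0.003,0,0,0,0.2],[0,0,0.003,0,0,0,0.2]]'
```

```text
time: 23.82
eef_pos: [0.5015, 0.0854, 0.0502]
tcp_rot: [0.995, 0.101, 0.0, 0.0]
contact_force: [0.7, 0.4, -1.6]
opening: 0.788
finger_force: 47.9
time: 24.08
eef_pos: [0.5017, 0.0855, 0.0502]
tcp_rot: [0.995, 0.101, 0.0, 0.0]
contact_force: [-2.0, -0.2, 6.6]
opening: 0.789
finger_force: 48.9
```

```bash
python3 -m handwheel '[[0,0,0,0,0,0,0.6],[0,0,0,0,0,0,1],[0,0,0,0,0,0,1],[0,0,-0.1,0,0,0,1],[0,0,-0.22,0,0,0,1],[0,0,-0.34,0,0,0,1],[0,0,-0.34,0,0,-0.1,1],[0,0,-0.34,0,0,-0.2,1],[0,0,-0.34,0,0,-0.3,1],[0,0,-0.34,0,0,-0.4,1],[0,0,-0.34,0,0,-0.5,1],[0,0,-0.34,0,0,-0.5,1]]'
python3 -m handwheel '[[-0.1,0.05,-0.15,0,0,0,1],[-0.2,0.07,-0.28,0,0,0,1],[-0.25,0.07,-0.35,0,0,0,1],[-0.25,0.07,-0.35,0,0,0,1],[-0.25,0.07,-0.35,0,0,0,1]]'
python3 look.py 7 .080
python3 -c "
from h import *
plan((.5017,.0855,.14,101.3),(.5017,.0855,.052,101.3))"
```

```text
time: 25.58
eef_pos: [0.501, 0.0854, 0.1845]
tcp_rot: [0.786, 0.618, -0.0, -0.0]
contact_force: [-0.2, -0.3, -0.1]
opening: 1.0
finger_force: 0.0
time: 26.2
eef_pos: [0.5037, -0.0182, 0.3236]
tcp_rot: [0.788, 0.616, -0.0, -0.001]
contact_force: [0.3, 0.3, 0.4]
opening: 0.999
finger_force: 0.0
wrist [397.3 409.8] [ 534.7 -317.7   39.5   24.8] -85.1
wrist [362.8 264.6] [ 534.3 -108.1   67.9   35.4] -77.5
top [469.2 289. ] [ 428.5 -330.7   47.9   35.2] -80.8
top [465.2 247.1] [ 530.4 -323.    46.9   34.4] -88.5
side [359.3 196. ] [ 535.8 -117.6   68.1   35.4] -77.6
now [ 0.5034 -0.0176  0.3225] yaw 76.08 t 26.35 F [0.2 0.2 0.3] open 1.002 ff 0.0
[ 0.249  -0.0644  0.4566 -0.0012 -0.0003 -0.1401]
[ 0.249  -0.0636  0.6766 -0.0012 -0.0003 -0.1401]
```

View pics/w7.png

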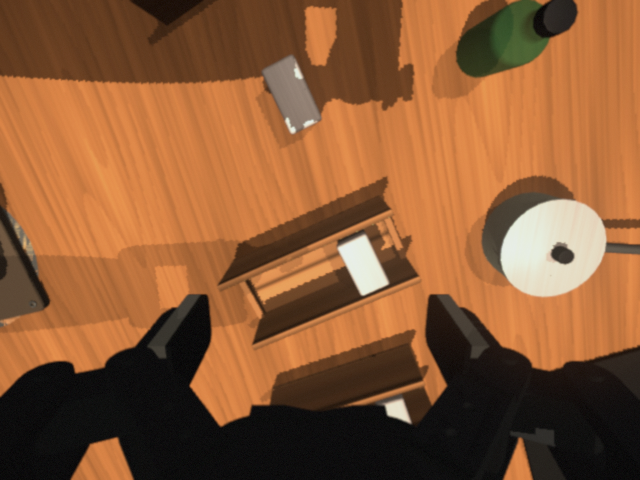

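The long tin stands upright at (292,93). row_long's wall tops run along (219,284)-(393,212) and (254,346)-(420,279), and the resident is at (363,265). I'll regrasp by the broad faces and go to a row_long view.

```bash
python3 -m handwheel '[[0.1,-0.03,0.15,0,0,-0.06,1],[0.2,-0.05,0.3,0,0,-0.12,1],[0.249,-0.064,0.4,0,0,-0.14,1],[0.249,-0.064,0.457,0,0,-0.14,1],[0.249,-0.064,0.457,0,0,-0.14,1],[0.249,-0.064,0.56,0,0,-0.14,1],[0.249,-0.064,0.63,0,0,-0.14,1],[0.249,-0.064,0.677,0,0,-0.14,1],[0.249,-0.064,0.677,0,0,-0.14,0.3],[0.249,-0.064,0.677,0,0,-0.14,-0.5],[0.249,-0.064,0.677,0,0,-0.14,-0.5],[0.249,-0.064,0.677,0,0,-0.14,-0.5]]' 40
python3 -m handwheel '[[0,0,0,0,0,0,-0.5],[0,0,0,0,0,0,-0.5],[0,0,0,0,0,0,-0.5]]'
python3 -c "
from h import *
plan((.435,-.127,.3,101.3),(.435,-.127,.17,101.3))"
```

```text
time: 27.85
eef_pos: [0.5044, 0.0843, 0.0558]
tcp_rot: [0.635, 0.773, 0.001, 0.001]
contact_force: [-2.9, -0.8, 6.1]
opening: 0.415
finger_force: 42.1
time: 28.22
eef_pos: [0.5044, 0.0843, 0.0558]
tcp_rot: [0.635, 0.773, 0.001, 0.001]
contact_force: [-2.2, 0.9, 6.2]
opening: 0.413
finger_force: 42.1
now [0.5044 0.0843 0.0558] yaw 101.23 t 28.23 F [-2.2  0.9  6.2] open 0.413 ff 42.1
[-0.4849 -0.2718 -0.6107  0.0006  0.0002 -0.0004]
[-0.4846 -0.2725 -0.2857  0.0006  0.0002 -0.0004]
```

```bash
python3 -m handwheel '[[0,0,-0.1,0,0,0,-0.5],[0,0,-0.25,0,0,0,-0.5],[0,0,-0.4,0,0,0,-0.5],[0,0,-0.5,0,0,0,-0.5],[-0.15,-0.06,-0.61,0,0,0,-0.5],[-0.29,-0.12,-0.61,0,0,0,-0.5],[-0.43,-0.18,-0.61,0,0,0,-0.5],[-0.57,-0.24,-0.61,0,0,0,-0.5],[-0.622,-0.262,-0.61,0,0,0,-0.5],[-0.622,-0.262,-0.61,0,0,0,-0.5],[-0.622,-0.262,-0.61,0,0,0,-0.5]]'
python3 look.py 8 .086
python3 -c "
from h import *
plan()"
```

```text
time: 29.6
eef_pos: [0.4488, -0.1794, 0.2974]
tcp_rot: [0.635, 0.773, 0.0, -0.0]
contact_force: [0.6, -0.3, -2.2]
opening: 0.417
finger_force: 41.5
wrist [420.3 144.6] [ 533.6 -107.    65.1   35.4] -76.9
top [386.2 240.7] [ 537.5 -127.2   35.5   30.1] 16.1
now [ 0.4492 -0.1789  0.2978] yaw 101.33 t 29.75 F [ 0.7 -0.1 -2.4] open 0.413 ff 41.5
```

View pics/w8.png

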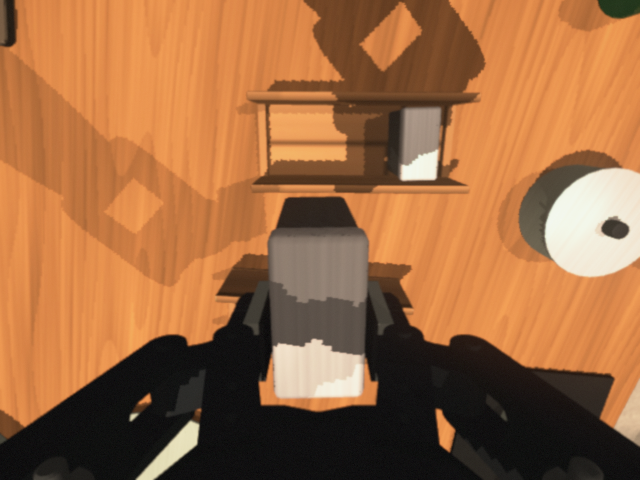

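The long tin is held straight. row_long's wall tops lie at about row 97 (x 248-480) and row 187 (x 252-469), with the resident at (420,144) and the left half free.

Run:
```python
from walls import *
q=dict(np.load("w8.npz")); q["k1"]=float(q["k1"]); im=cv2.imread("pics/w8.png"); g=im[...,2].copy()
A=lane(q,g,[((249,97),(479,98))],range(265,450,10),.083)[0,:,:2]
B=lane(q,g,[((253,185),(468,189))],range(265,450,10),.083)[0,:,:2]
Y=np.array([A,B]); u=Y[:,1]-Y[:,0]; print(Y,np.degrees(np.arctan2(u[:,1],u[:,0])),np.linalg.norm(u,axis=1))
a=np.arctan2(*u.mean(0)[::-1]); n=np.array([-np.sin(a),np.cos(a)]); l=np.array([np.cos(a),np.sin(a)])
r=np.array([.5345,-.1085]); print("off",Y@n,"mid",(Y@n).mean(),"res",r@n,r@l-(Y@l).mean())
c=l*(Y@l).mean()+n*(Y@n).mean(); t=c-.048*l-.0017*n; print("centre",c,np.degrees(a),"target TCP",t)
w7=dict(np.load("w7.npz")); w7["k1"]=float(w7["k1"])
print("heights",tri(w7,[(393,212),(219,284),(420,279),(254,346)],q,[(479,98),(249,97),(468,189),(253,185)]))
y=90+np.degrees(a)
plan((*t,.17,y),(*t,.066,y))
```

```text
line px (265, np.float32(95.42256)) (445, np.float32(96.018524)) [95.5, 95.5, 95.5, 95.5, 95.5, 95.5, 95.5, 97.0, 94.0, 95.5, 95.5, 95.5, 96.0, 96.0, 96.0, 96.0, 96.0, 96.0, 96.0]
line px (265, np.float32(187.18773)) (445, np.float32(187.52786)) [186.5, 186.0, 186.5, 190.0, 190.0, 190.0, 190.0, 190.5, 186.5, 186.5, 186.5, 187.5, 187.0, 187.0, 187.5, 188.0, 187.5, 187.5, 187.5]
[[[ 0.3685 -0.0945]
  [ 0.5761 -0.0541]]

 [[ 0.3844 -0.1779]
  [ 0.5925 -0.137 ]]] [11.01   11.1226] [0.2116 0.2121]
off [[-0.1635 -0.1637]
 [-0.2484 -0.2482]] mid -0.2059284035640037 res -0.2090776745908193 0.05455533899560738
centre [ 0.4804 -0.1159] 11.066377149199344 target TCP [ 0.4336 -0.1268]
heights [[ 0.5788 -0.0552  0.0786]
 [ 0.3651 -0.095   0.0696]
 [ 0.5936 -0.1387  0.0825]
 [ 0.385  -0.1757  0.0852]]
now [ 0.4492 -0.1789  0.2978] yaw 101.33 t 29.75 F [ 0.7 -0.1 -2.4] open 0.413 ff 41.5
[ 0.1353 -0.0126  0.3195  0.     -0.0001  0.0014]
[ 0.1353 -0.0126  0.5795  0.     -0.0001  0.0014]
```

```bash
python3 -m handwheel '[[0.13,-0.013,0,0,0,0,-0.5],[0.135,-0.013,0.1,0,0,0,-0.5],[0.135,-0.013,0.2,0,0,0,-0.5],[0.135,-0.013,0.3,0,0,0,-0.5],[0.135,-0.013,0.32,0,0,0,-0.5],[0.135,-0.013,0.36,0,0,0,-0.5],[0.135,-0.013,0.39,0,0,0,-0.5],[0.135,-0.013,0.42,0,0,0,-0.5],[0.135,-0.013,0.44,0,0,0,-0.5],[0.135,-0.013,0.44,0,0,0,-0.5]]'
python3 -c "
from h import *
plan((.4336,-.1268,.063,101.1))"
```

```text
time: 31.0
eef_pos: [0.433, -0.1279, 0.1213]
tcp_rot: [0.635, 0.773, -0.0, -0.001]
contact_force: [0.3, -0.3, -2.7]
opening: 0.414
finger_force: 41.5
now [ 0.433  -0.1279  0.1213] yaw 101.21 t 31.0 F [ 0.3 -0.3 -2.7] open 0.414 ff 41.5
[ 0.0022  0.0022  0.1457 -0.0003 -0.0003  0.0006]
```

The tin is inside the walls with no side force, so I'll keep going down.

```bash
python3 -m handwheel '[[0.002,0.002,0.05,0,0,0,-0.5],[0.002,0.002,0.09,0,0,0,-0.5],[0.002,0.002,0.12,0,0,0,-0.5],[0.002,0.002,0.135,0,0,0,-0.5],[0.002,0.002,0.143,0,0,0,-0.5],[0.002,0.002,0.145,0,0,0,-0.5],[0.002,0.002,0.145,0,0,0,-0.5]]'
python3 -m handwheel '[[0,0,0.004,0,0,0,-0.5],[0,0,0.004,0,0,0,-0.5]]'
```

```text
time: 31.88
eef_pos: [0.4343, -0.1273, 0.0643]
tcp_rot: [0.635, 0.773, 0.0, 0.0]
contact_force: [-0.0, -0.7, -3.4]
opening: 0.414
finger_force: 41.5
time: 32.12
eef_pos: [0.434, -0.1271, 0.0623]
tcp_rot: [0.635, 0.773, 0.0, 0.0]
contact_force: [0.1, -0.4, -1.9]
opening: 0.413
finger_force: 41.5
```

```bash
python3 -m handwheel '[[0,0,0.003,0,0,0,-0.5],[0,0,0.003,0,0,0,-0.5]]'
```

```text
time: 32.38
eef_pos: [0.4342, -0.1272, 0.0618]
tcp_rot: [0.635, 0.773, -0.0, 0.0]
contact_force: [-1.5, 0.7, 4.9]
opening: 0.415
finger_force: 42.2
```

Floor reached. I'll release, rise, move clear and check.

```bash
python3 -m handwheel '[[0,0,0,0,0,0,0],[0,0,0,0,0,0,0.5],[0,0,0,0,0,0,0.5],[0,0,-0.1,0,0,0,0.5],[0,0,-0.22,0,0,0,0.5],[0,0,-0.36,0,0,0,0.5],[0.12,0,-0.5,0,0,0,0.5],[0.27,0,-0.5,0,0,0,0.5],[0.42,0,-0.6,0,0,0,0.5],[0.57,0,-0.6,0,0,0,0.5],[0.6,0,-0.6,0,0,0,0.5],[0.6,0,-0.6,0,0,0,0.5]]'
python3 look.py 9 .086
python3 - <<'E'
from h import *
plan()
t,s=[cv2.imread(f"pics/{a}9.png") for a in "ts"]
a=cv2.resize(t[195:335,330:510],None,fx=3,fy=3); b=cv2.resize(s[140:260,320:465],None,fx=3,fy=3)[:, :260*3]
h=max(a.shape[0],b.shape[0]); a,b=[cv2.resize(k,(395,int(k.shape[0]*395/k.shape[1]))) for k in (a,b)]
h=max(len(a),len(b)); cv2.imwrite("pics/fin.png",cv2.hconcat([cv2.copyMakeBorder(k,0,h-len(k),0,0,0) for k in (a,b)]))
E
```

```text
time: 33.88
eef_pos: [0.3869, 0.1095, 0.3013]
tcp_rot: [0.633, 0.774, 0.0, 0.0]
contact_force: [0.3, -0.9, 0.6]
opening: 0.748
finger_force: 0.0
wrist [397.5 393.6] [ 529.1 -101.9   58.2   28.2] -77.5
wrist [315.4 391.7] [ 431.  -115.3   50.5   34.6] -78.6
top [469.2 289. ] [ 428.  -329.1   47.7   35. ] -80.8
top [385.1 285.4] [ 431.9 -127.    67.7   35. ] -78.6
top [465.2 247.2] [ 529.4 -321.4   46.6   34.3] -88.5
top [377.8 243.1] [ 533.9 -108.9   68.3   34.8] -77.1
side [405.5 200.6] [ 431.9 -125.4   67.7   34.7] -77.5
side [359.3 196. ] [ 532.9 -107.2   67.4   35. ] -77.6
now [0.3874 0.1076 0.3008] yaw 101.17 t 34.02 F [ 0.4  0.5 -0.1] open 0.749 ff 0.0
```

View pics/fin.png

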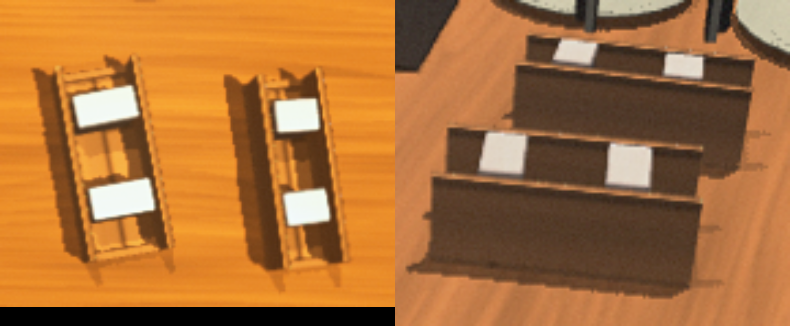

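Both rows hold two tins, crosswise and upright: row_long lids at crop (105,105) and (121,200), row_short lids at (296,115) and (307,208). The resident tins have not moved, so I'll hand in.

```bash
python3 -c "
from plant import ctrl
print(ctrl.sign_off())"
```

```text
the job is handed in; nothing more can be done
None
```

Both tins now stand upright and crosswise on the floor of the row for their size, the residents unmoved in the final pictures, and the job is handed in at about 34 s of the 72 s allowed (no verdict returned).

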